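# Stand the toppled spice jar up in its rack

## Task

One of the four spice jars in the wooden rack has toppled sideways and leans on its neighbour. Push it up so that it stands upright on its foot in the row again. Do not lift it out of the rack, and leave the other jars standing about where they are, and the tin and the salt mill on the hob undisturbed.

Things in the scene. Friction and masses are not known exactly. Their poses are not given: they have to be found in the camera images.
- jar_tipped: Spice jar, a closed cylinder 41 mm across, 105 mm tall with its dark cap, loose; origin at the centre of its foot, z to the cap. About 0.2 kg. Starts tipped 45 deg to the rack's +y: +y edge of its foot on the floor, cap edge on the next jar 75 mm above the floor; the triangle below is open to the front. Under 0.37 rad it drops upright by itself; pushed too far it falls over.
- jar_a: Spice jar, a closed cylinder 41 mm across, 105 mm tall with its dark cap, loose; origin at the centre of its foot, z to the cap. About 0.35 kg. Stands upright in the row; one of three, in any order. Easily knocked over. The one at -y (then the cheek) stops the tipped one if its foot slides.
- jar_b: Spice jar, a closed cylinder 41 mm across, 105 mm tall with its dark cap, loose; origin at the centre of its foot, z to the cap. About 0.35 kg. Stands upright in the row; one of three, in any order. Easily knocked over. The one at -y (then the cheek) stops the tipped one if its foot slides.
- jar_c: Spice jar, a closed cylinder 41 mm across, 105 mm tall with its dark cap, loose; origin at the centre of its foot, z to the cap. About 0.35 kg. Stands upright in the row; one of three, in any order. Easily knocked over. The one at -y (then the cheek) stops the tipped one if its foot slides.
- rack: Fixed wooden rack 290 (y) x 78 x 124 mm; origin centre of underside, x to its back, y to the left, z up. One lane along y, floor at z = 12 mm; from -y: a jar, the tipped one (feet 49 mm apart), then 110 and 49 mm on two jars. Back panel from x = 26 mm, 124 mm high, too close to the jars for a finger. Front rail, 8 mm bar at x = -30, z = 30 mm; open above it. End cheeks 62 mm high.
- salt: Salt mill, 44 x 44 x 90 mm, on the hob right of the rack; bystander. Origin at the centre of its underside.
- tin: Round tin, 86 mm wide, 40 mm high, on the hob right of the rack; bystander. Origin at the centre of its underside.

How it is judged (in metres and radians):
At the end, for the whole second after the job is handed in: The toppled jar stands upright (within 0.06 rad) and at rest on the rack's floor, in the lane; the other three jars stand upright (within 0.06 rad) within 20 mm of where they were (angle between each of jar_tipped, jar_a, jar_b, jar_c's own z axis and vertical below 0.06 rad and linear speed of jar_tipped below 0.02 m/s and z of jar_tipped in the frame of rack between 0.007 and 0.018 m and x of jar_tipped in the frame of rack between -0.03 and 0.03 m and distance of each of jar_a, jar_b, jar_c from where it was at the start of the episode below 0.02 m); the robot touches nothing.
It fails at once if another jar is knocked over (tilted beyond 0.4 rad) (angle between any of jar_a, jar_b, jar_c's own z axis and vertical above 0.4 rad).
It fails at once if the toppled jar is lifted out (its foot's centre more than 60 mm above the rack's underside) (z of jar_tipped in the frame of rack above 0.06 m).
It fails at once if the tin or the salt mill is moved more than 30 mm (distance of any of salt, tin from where it was at the start of the episode above 0.03 m).
It also fails if it takes over 51 s, if anything falls off the work surface, if the arm or the gripper's body presses on something with over 40 N, if the wrist force passes 120 N, or if a joint passes its speed limit or range.

## Robot

A 6-joint arm with a two-finger parallel gripper is mounted at the origin on a cart in front of the work surface, level with it; the furniture and walls round the work are solid. World frame = base frame: x ahead of the robot, y to its left, z up, the work surface at z = 0. Lengths are in m, angles in degrees, forces in N, time in s.
With the tool pointing down it reaches from about 0.35 to 0.875 m from the base axis. Payload 4.2 kg.
Tool frame: the origin (TCP) lies midway between the tips of the shut fingers; the grasp point (between the pads) lies 19 mm behind it; z points along the fingers, y is the line along which they close (so a half turn about z gives the same grasp; the last joint's range is limited). The gripper opens to 87 mm and grips with 3 to 60 N. Pads are 19 mm wide; open, the fingers measure 117 mm over their backs; the gripper's body (75 mm by 190 mm) begins 51 mm behind the grasp point.
Start: joints at [87.239, 22.042, 0.453, 0, -68.411, -14.817], TCP at [0.189, 0.596, 0.223] pointing down, gripper open.
Joint ranges: [-179.83, 179.83], [-69.29, 118.12], [-61.27, 80.66], [-181.25, 117.63], [-171.15, -9.14], [-177.46, 177.46]. Speed limits (degrees/s): [159.86, 159.86, 180, 180, 180, 180].

## Interface

Orientations are given as a 3x3 rotation matrix whose columns are the frame's x, y, z axes.
In Python, from station import r gives the robot as it stands.
- The arm moves only by the shell command python3 steer.py 'ROWS'. ROWS is a JSON list of rows, 1 to 8 of them, each of 7 numbers: the opening from 0.0 (shut) to 1.0 (fully open), then dx, dy, dz in m, then a rotation vector rx, ry, rz in degrees; each row is the pose to reach, as a shift and turn from the pose commanded when the command began, along the tool's axes at that moment; what a row does not reach only later rows make up. A row lasts 1/10 s, in which the tool goes at most 0.05 m and 8.59 degrees, less where a joint would pass 70% of its speed; a pose out of reach is approached as far as the arm can. The fingers move at their own pace and stop on an object; the grip force is fixed at half the most. Time passes only in rows, so rows that do not move let the fingers close. It prints the time, the measured TCP pose, the force, the opening and the grip force at its end. Input that does not fit is refused with a message, and nothing moves.
- r.sense(): the state, without advancing time (a new reading comes with each control period).
- r.capture(name): name is "scene" or "top"; returns a dict with "pixels" (480x640x3 uint8, red, green, blue), "z_map" (480x640 float32, m along the optical axis (not along the pixel's ray), 0 where there is no reading), "K" (3x3 intrinsics, pixels), "world_from_camera" (4x4, takes a point from camera to world coordinates). Camera axes: x right, y up, looking along -z (the intrinsics and any distortion apply to the point x, -y, -z); pixel columns grow to the right and rows downward; lengths in m; the calibration is good to about 2 mm. A picture is of the moment at which its call begins.
- r.finish_job(): hands the job in; it is judged then, once.
The state is a dict: "time_s": time; "joints": joint angles; "joint_velocities": joint speeds; "effort": joint torques, N m; "tcp_pos": TCP position; "ee_rot": TCP orientation; "wrist_force": force on the tool from outside, world axes, zero at the start; "moment": the same for the moment, N m; "gripper_width": opening from 0.0 (shut) to 1.0 (fully open); "gripper_force": force on a finger pad.
Only numpy, scipy, OpenCV 4.12 (cv2) and the standard library are available. Lean on these libraries where they do the work, as an engineer would, in place of code of your own. Each camera call takes 0.05 s, during which the arm holds its last target. There are 200 camera calls.

## Working session

There is one attempt and no reset: what is moved stays moved. The work goes in short steps, Python scripts to look and compute and a shell command to move; the robot and the scene stay as the last step left them, time stands still between calls to the robot, and variables do not carry over. Pictures are saved under pics/ and viewed, at most 10 in all, crops included, and the job is handed in when it is done.

```bash
ls; mkdir -p pics; python3 - <<'E'
from station import r
import cv2,numpy as np
for n in("scene","top"):
    c=r.capture(n); np.savez(f"{n}0.npz",**c); cv2.imwrite(f"pics/{n}0.png",c["pixels"][:,:,::-1]); print(n,c["K"].tolist(),np.round(c["world_from_camera"],3).tolist())
s=r.sense();print(s["time_s"],s["tcp_pos"],np.round(s["ee_rot"],3))
E
```

```text
pics
station.py
steer.py
scene [[609.7075764539871, 0.0, 317.36766690021705], [0.0, 609.7075764539871, 243.23277612985657], [0.0, 0.0, 1.0]] [[0.904, 0.285, -0.32, 0.13], [-0.428, 0.615, -0.663, -0.871], [0.008, 0.736, 0.677, 1.022], [0.0, 0.0, 0.0, 1.0]]
top [[465.19149527646545, 0.0, 320.7893457662153], [0.0, 465.19149527646545, 238.48390191609437], [0.0, 0.0, 1.0]] [[-0.024, 0.984, -0.174, 0.457], [-0.999, -0.019, 0.029, 0.092], [0.025, 0.175, 0.984, 0.893], [0.0, 0.0, 0.0, 1.0]]
0.1 [0.18857188 0.59533621 0.22158227] [[ 0.953 -0.302 -0.   ]
 [-0.302 -0.953 -0.002]
 [ 0.     0.002 -1.   ]]
```

View pics/scene0.png

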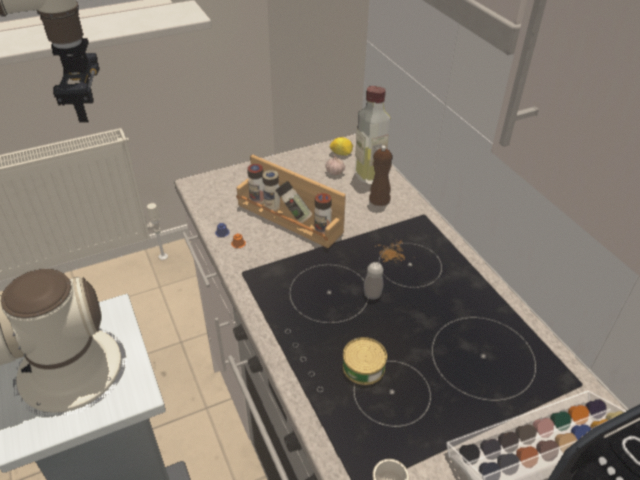

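View pics/top0.png

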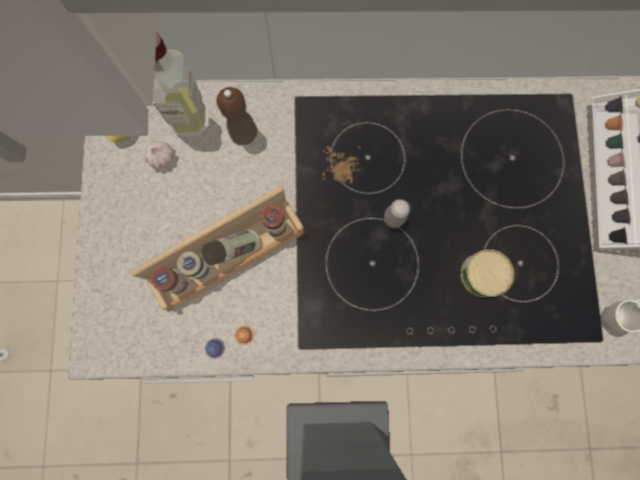

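The scene view shows the rack at (290,205), with the tipped jar at (293,200) leaning left towards the jar at (270,188). In the top view the rack runs from (150,285) to (290,210). The tipped jar's cap is at (213,252), resting by the jar at (192,266), and its foot is near (258,240). Next I'll measure the rack frame and the jars.

```bash
cat > h.py <<'E'
import numpy as np,cv2
def cloud(c):
    z=c["z_map"];v,u=np.mgrid[:480,:640];K=c["K"]
    p=np.stack([(u-K[0,2])/K[0,0]*z,-(v-K[1,2])/K[1,1]*z,-z,np.ones_like(z)],-1)
    P=(p@c["world_from_camera"].T)[...,:3]; P[z==0]=np.nan; return P
def proj(c,X):
    q=np.linalg.inv(c["world_from_camera"])@np.append(X,1);K=c["K"]
    return K[0,2]+K[0,0]*q[0]/-q[2],K[1,2]-K[1,1]*q[1]/-q[2]
E
python3 - <<'E'
from h import *
for n in("scene","top"):
    c=dict(np.load(n+"0.npz"));P=cloud(c);hsv=cv2.cvtColor(c["pixels"],cv2.COLOR_RGB2HSV)
    box={"scene":(150,250,220,350),"top":(180,315,125,310)}[n]
    M=np.zeros((480,640),bool);M[box[0]:box[1],box[2]:box[3]]=1
    wood=M&(hsv[...,0]<22)&(hsv[...,0]>9)&(hsv[...,1]>90)&(hsv[...,2]>120)
    Q=P[wood];
    t=Q[(Q[:,2]>.112)&(Q[:,2]<.135)]
    print(n,wood.sum(),len(t),t.mean(0))
    rect=cv2.minAreaRect(t[:,:2].astype(np.float32)*1000);print(rect,cv2.boxPoints(rect).tolist())
    for uv in ({"scene":[(255,170),(270,176),(283,187),(322,198)],"top":[(164,279),(190,263),(213,252),(228,247),(245,243),(255,240),(270,217)]}[n]): print(uv,np.round(P[uv[1],uv[0]],3))
    a,b,d,e=box; cv2.imwrite(f"pics/{n}_c.png",cv2.resize(c["pixels"][a:b,d:e,::-1],None,fx=4,fy=4,interpolation=3))
E
```

```text
scene 2977 646 [0.61530318 0.24713214 0.12077248]
((600.9201049804688, 248.57159423828125), (47.43071365356445, 289.66717529296875), 28.526226043701172) [[510.9169616699219, 364.4966735839844], [649.2506713867188, 109.99546813964844], [690.9232177734375, 132.64651489257812], [552.5895385742188, 387.147705078125]]
(255, 170) [0.529 0.32  0.122]
(270, 176) [0.556 0.287 0.117]
(283, 187) [0.573 0.244 0.107]
(322, 198) [0.634 0.151 0.119]
top 802 34 [0.5937465  0.24358958 0.11674276]
((591.657958984375, 247.43499755859375), (32.325775146484375, 246.73037719726562), 32.20218276977539) [[512.239013671875, 343.2099304199219], [643.7237548828125, 134.43338012695312], [671.076904296875, 151.66006469726562], [539.5921630859375, 360.4366149902344]]
(164, 279) [0.531 0.33  0.118]
(190, 263) [0.557 0.288 0.119]
(213, 252) [0.576 0.252 0.11 ]
(228, 247) [0.587 0.23  0.094]
(245, 243) [0.598 0.205 0.065]
(255, 240) [0.607 0.189 0.045]
(270, 217) [0.633 0.155 0.118]
```

View pics/top_c.png

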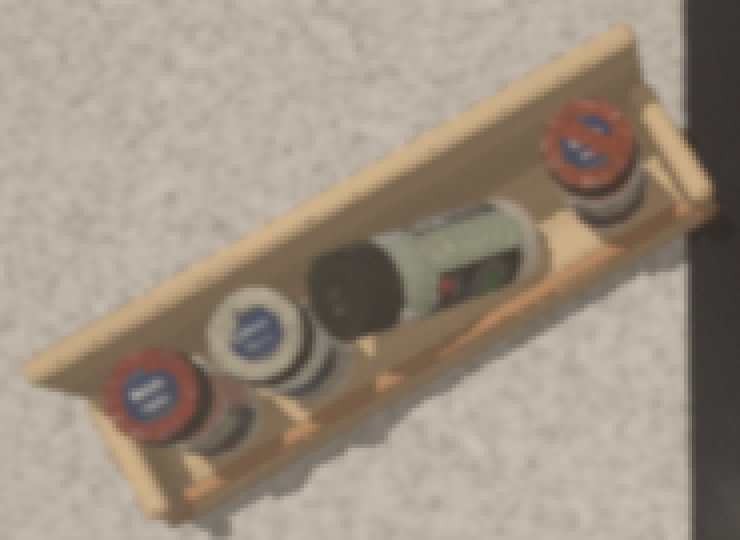

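View pics/scene_c.png

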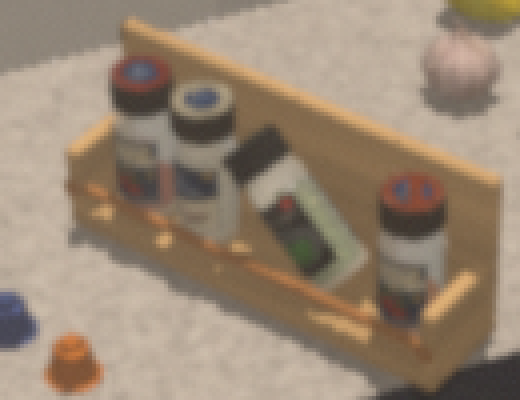

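The crops show the tipped jar clearly: dark cap at crop (355,290) in the top view and (258,150) in the scene view, foot at crop (525,235) and (345,275). There is an open triangle between it and the white-capped neighbour. Next I'll work out the rack frame, the jar edges and the target tool pose.

```bash
cat >> h.py <<'E'
def ray(c,u,v,z):
    K=c["K"];T=c["world_from_camera"];d=T[:3,:3]@np.array([(u-K[0,2])/K[0,0],-(v-K[1,2])/K[1,1],-1]);o=T[:3,3]
    return o+d*(z-o[2])/d[2]
E
python3 - <<'E'
from h import *
t=dict(np.load("top0.npz"));s=dict(np.load("scene0.npz"))
T=lambda u,v:(125+u/4,180+v/4)
S=lambda u,v:(220+u/4,150+v/4)
def two(a,b):
    f=lambda c,uv:(ray(c,*uv,0),ray(c,*uv,.3))
    (p,q),(m,n)=f(t,a),f(s,b); A=q-p;B=n-m
    k=np.linalg.lstsq(np.stack([A,-B],1),m-p,rcond=None)[0]; return (p+A*k[0]+m+B*k[1])/2, np.linalg.norm(p+A*k[0]-m-B*k[1])
# caps top centres, panel top corners (front upper)
caps=[two(T(a,b),S(c,d)) for a,b,c,d in[(151,394,141,71),(259,333,202,97),(588,142,414,188)]]
for n,x in zip("ABC",caps): print(n,np.round(x[0],4),round(x[1],4))
for a,b,c,d in[(28,372,127,20),(632,28,500,182)]: print("corner",two(T(a,b),S(c,d)))
C=np.array([x[0] for x in caps]); d=C[0]-C[2]; yaw=np.degrees(np.arctan2(-d[0],d[1])); print("yaw",yaw,np.linalg.norm(d[:2]))
l,r_=[ray(t,*T(*p),.124) for p in[(28,372),(632,28)]];e=l-r_;print("panel yaw",np.degrees(np.arctan2(-e[0],e[1])),np.linalg.norm(e),l,r_)
y=np.radians(yaw);R=np.array([[np.cos(y),-np.sin(y)],[np.sin(y),np.cos(y)]])
O=C[1,:2] # neighbour
for c,n,pts in((t,"top",[T(355,290),T(420,270),T(470,260),T(515,235)]),(s,"scene",[S(258,150),S(285,195),S(310,235),S(340,275),S(200,150),S(200,200),S(250,185)])):
    P=cloud(c)
    for p in pts:
        q=P[round(p[1]),round(p[0])];print(n,np.round(np.append((q[:2]-O)@R,q[2])*1000,1))
E
```

```text
A [0.5331 0.3316 0.1196] 0.0023
B [0.5571 0.2877 0.1212] 0.0017
C [0.6366 0.1511 0.1206] 0.0032
corner (array([0.54262864, 0.38007908, 0.12523933]), np.float64(0.002204725074513954))
corner (array([0.6850241 , 0.13208333, 0.12290471]), np.float64(0.00171513492460182))
yaw 29.82779836200886 0.2080280418928501
panel yaw 29.749952799680358 0.2864044694822369 [0.54172519 0.38091219 0.124     ] [0.68384361 0.13225605 0.124     ]
top [ -2.6 -41.9 112.3]
top [ -5.2 -66.6  88.5]
top [ -6.7 -86.2  67.2]
top [  -4.2 -109.8   48.5]
scene [ -6.4 -47.3 103.5]
scene [ -9.1 -70.2  81.1]
scene [-11.7 -93.2  61.9]
scene [ -11.5 -114.2   39.7]
scene [-12.4  -7.4  89.4]
scene [-17.8  -9.8  55.8]
scene [-12.  -44.5  80.7]
```

```bash
cat >> h.py <<'E'
from scipy.spatial.transform import Rotation as Ro
YAW=np.radians(29.8);B=np.array([.557,.288,0])
RR=np.array([[np.cos(YAW),-np.sin(YAW),0],[np.sin(YAW),np.cos(YAW),0],[0,0,1]])
def go(st,xyz,a=35):
    "xyz mm in rack axes from jar B's foot line, z world; prints shift/rotvec in tool axes"
    X=B+RR@(np.array(xyz)/1000);a=np.radians(a)
    z=RR@[np.cos(a),0,-np.sin(a)];y=RR@[0,-1,0];D=np.stack([np.cross(y,z),y,z],1)
    R=st["ee_rot"]; print("shift",np.round(R.T@(X-st["tcp_pos"]),4),"rv",np.round(np.degrees(Ro.from_matrix(R.T@D).as_rotvec()),2))
def where(st):
    print("t",st["time_s"],"rack",np.round(RR.T@(st["tcp_pos"]-B)*1000,1),"F",np.round(RR.T@st["wrist_force"],1),"j",np.round(st["joints"],1),"tilt",np.round(np.degrees(np.arcsin(-st["ee_rot"][2,2])),1))
E
python3 -c "
from h import *;from station import r
s=r.sense();where(s);go(s,(-130,-39,200));go(s,(-63,-39,82))"
python3 steer.py '[[0, 0.05, 0.04, 0.003, 3, 6.5, -5.4], [0, 0.1, 0.08, 0.006, 6, 13, -11], [0, 0.14, 0.11, 0.008, 8.5, 19.4, -16.3], [0, 0.18, 0.145, 0.01, 11, 26, -22], [0, 0.22, 0.175, 0.013, 14, 32, -27], [0, 0.26, 0.205, 0.015, 17, 39, -33], [0, 0.3, 0.24, 0.017, 20, 45, -38], [0, 0.34, 0.27, 0.02, 22.8, 51.8, -43.6]]'; python3 -c "
from h import *;from station import r
s=r.sense();where(s);go(s,(-130,-39,200));go(s,(-63,-39,82))"
```

```text
time_s: 0.9
tcp_pos: [0.3778, 0.3775, 0.2413]
ee_rot: [[0.753, 0.236, 0.614], [0.106, -0.965, 0.241], [0.65, -0.116, -0.751]]
wrist_force: [1.4, 0.9, 1.4]
gripper_width: 0.357
gripper_force: 0.0
t 0.9 rack [-111.   166.7  241.3] F [1.7 0.1 1.4] j [ 57.8  -1.5 -56.5  90.6 -23.  -39.7] tilt 48.7
shift [0.0179 0.2064 0.0385] rv [  7.48  13.11 -15.71]
shift [-0.0115  0.2017  0.1709] rv [  7.48  13.11 -15.71]
```

```bash
python3 steer.py '[[0, 0.005, 0.04, 0.01, 2.4, 4.3, -5], [0, 0.009, 0.08, 0.018, 4.8, 8.6, -10], [0, 0.013, 0.12, 0.025, 7.5, 13.1, -15.7], [0, 0.017, 0.16, 0.032, 7.5, 13.1, -15.7], [0, 0.018, 0.206, 0.038, 7.5, 13.1, -15.7], [0, 0.018, 0.206, 0.038, 7.5, 13.1, -15.7]]'; python3 -c "
from h import *;from station import r
s=r.sense();where(s);go(s,(-130,-39,200));go(s,(-63,-39,82))"
```

```text
time_s: 1.5
tcp_pos: [0.3588, 0.2934, 0.3292]
ee_rot: [[0.532, 0.45, 0.718], [0.299, -0.892, 0.338], [0.792, 0.035, -0.609]]
wrist_force: [-4.7, -8.7, -16.7]
gripper_width: 0.007
gripper_force: 0.0
t 1.5 rack [-169.3  103.2  329.2] F [ -8.4  -5.2 -16.7] j [ 35.5 -19.  -61.3 117.6  -9.2 -31.7] tilt 37.5
shift [-0.0777  0.1352  0.1188] rv [ 3.65  2.6  -0.17]
shift [-0.1304  0.1275  0.2437] rv [ 3.65  2.6  -0.17]
```

The solver ran j3, j4 and j5 to their limits. I'll fit the arm's kinematics from the recorded poses and choose a reachable branch.

```bash
cat > kin.py <<'E'
from h import *
from scipy.optimize import least_squares
E_=Ro.from_euler
def fk(q,p,s):
    q=np.radians(q)*np.array(s); R=Ro.identity();X=np.zeros(3)
    h,o,a1,a2,b1,b2,L=p
    for ax,qq,t in(("z",q[0],(o,0,h)),("y",q[1],(a1,0,a2)),("y",q[2],(b1,0,b2)),("x",q[3],(0,0,0)),("y",q[4],(0,0,0)),("x",q[5],(L,0,0))):
        R=R*E_(ax,qq); X=X+R.apply(t)
    # tool: z along local x
    return X,R
E
python3 - <<'E'
from kin import *
import itertools
from station import r
D=[([87.239,22.042,.453,0,-68.411,-14.817],[.18857,.59534,.22158],[[.953,-.302,0],[-.302,-.953,-.002],[0,.002,-1]]),
([57.8,-1.5,-56.5,90.6,-23,-39.7],[.3778,.3775,.2413],[[.753,.236,.614],[.106,-.965,.241],[.65,-.116,-.751]]),
]
s=r.sense();D.append((s["joints"],s["tcp_pos"],s["ee_rot"]))
for sg in itertools.product([1],[1],[1,-1],[1,-1],[1,-1],[1,-1]):
    e=0;Ts=[]
    for q,x,R in D:
        M=fk(q,[0]*7,sg)[1].as_matrix(); e+=np.linalg.norm(M[:,0]-np.array(R)[:,2]); Ts.append(M.T@np.array(R))
    if e<.3: print(sg,e,[np.round(T,2).tolist() for T in Ts])
    if e<.3:
        f=lambda p:np.concatenate([fk(q,p,sg)[0]-x for q,x,_ in D]+[(np.array(p)-[.3,0,0,.3,.3,0,.25])*.003])
        g=least_squares(f,[.3,0,0,.3,.3,0,.25]);print(np.round(g.x,3),np.abs(f(g.x)).max())
E
```

```text
(1, 1, -1, -1, -1, 1) 0.0028374862707878042 [[[-0.0, -0.0, 1.0], [-0.87, 0.49, 0.0], [-0.49, -0.87, -0.0]], [[-0.0, -0.0, 1.0], [-0.18, 0.98, 0.0], [-0.98, -0.18, -0.0]], [[0.0, 0.0, 1.0], [-0.45, 0.89, 0.0], [-0.89, -0.45, 0.0]]]
[0.094 0.107 0.116 0.452 0.206 0.076 0.243] 0.15948825248460885
(1, 1, -1, -1, -1, -1) 0.0028374862707879365 [[[-0.0, -0.0, 1.0], [-1.0, 0.0, -0.0], [-0.0, -1.0, -0.0]], [[-0.0, -0.0, 1.0], [-1.0, 0.0, -0.0], [-0.0, -1.0, -0.0]], [[0.0, 0.0, 1.0], [-1.0, 0.0, 0.0], [-0.0, -1.0, 0.0]]]
[0.094 0.107 0.116 0.452 0.206 0.076 0.243] 0.15948825248845006
```

```bash
cat > log.py <<'E'
import json
from station import r
from h import *
s=r.sense();where(s)
open("log.jsonl","a").write(json.dumps([np.array(s[k]).tolist() for k in("joints","tcp_pos","ee_rot")])+"\n")
E
python3 log.py; python3 steer.py '[[0, 0, 0, -0.02, 0, -8, 0], [0, 0, 0.03, -0.02, 0, -16, 0], [0, 0, 0.06, -0.02, 0, -24, 0], [0, 0, 0.09, -0.02, 0, -32, 0]]' >/dev/null; python3 log.py;  python3 steer.py '[[0, 0, 0, 0, 0, -8, 0], [0, 0, 0.02, 0, 0, -16, 0], [0, 0, 0.04, 0, 0, -21, 0]]' >/dev/null; python3 log.py; python3 steer.py '[[0, 0.05, 0, 0, 0, -5, 8], [0, 0.1, 0, 0, 0, -5, 16], [0, 0.1, 0, 0.03, 0, -5, 20]]'>/dev/null; python3 log.py
python3 -c "
from h import *;from station import r
s=r.sense();go(s,(-130,-39,250),90)"
cat > fit.py <<'E'
from kin import *
import json
D=[json.loads(l) for l in open("log.jsonl")]+[([87.239,22.042,.453,0,-68.411,-14.817],[.18857,.59534,.22158],0)]
sg=(1,1,-1,-1,-1,-1)
def J(q):
    q=np.radians(q)*np.array(sg);R=Ro.identity();c=[]
    for ax,qq,keep in(("z",q[0],[0,1,2]),("y",q[1],[0,2]),("y",q[2],[0,2]),("x",q[3],[2]),("y",q[4],[0,2])):
        R=R*E_(ax,qq);c.append(R.as_matrix()[:,keep])
    return np.hstack(c)
if __name__=="__main__":
    A=np.vstack([J(q) for q,_,_ in D]);b=np.concatenate([x for _,x,_ in D])
    p=np.linalg.lstsq(np.vstack([A,1e-3*np.eye(A.shape[1])]),np.append(b,np.zeros(A.shape[1])),rcond=None)[0]
    print(np.round(p,3),np.abs(A@p-b).max());np.save("p.npy",p)
E
python3 fit.py
```

```text
t 1.5 rack [-169.3  103.2  329.2] F [ -8.4  -5.2 -16.7] j [ 35.5 -19.  -61.3 117.6  -9.2 -31.7] tilt 37.5
t 1.9 rack [-166.1   51.3  367.9] F [ 0.6 -1.7  2.1] j [ 57.9 -21.1 -55.7  66.7 -28.    4. ] tilt 40.9
t 2.2 rack [-167.1   15.   371. ] F [ 1.2 -1.6  1.2] j [ 61.2 -17.  -37.6  29.6 -46.7  37.4] tilt 56.5
t 2.5 rack [-59.1   5.6 411.7] F [ 0.4  0.5 -0. ] j [ 51.2  -3.5 -16.5  18.  -51.8  35.1] tilt 60.2
shift [-0.1134  0.0925  0.1084] rv [ -2.53 -29.98 -24.93]
[ 0.275 -0.128 -0.081 -0.022  0.713 -0.164  0.139  0.1    0.643  0.151] 0.038726273653778176
```

```bash
sed -i 's/    return np.hstack(c)/    return np.hstack(c+[np.eye(3)[:,:2]])/' fit.py; python3 - <<'E'
import json
s=json.load
L=open("log.jsonl","a")
L.write(json.dumps([[57.8,-1.5,-56.5,90.6,-23,-39.7],[.3778,.3775,.2413],0])+"\n")
E
python3 fit.py
```

```text
[ 0.004  0.    -0.024 -0.035  0.641  0.053  0.201 -0.057  0.479  0.235
  0.155  0.02 ] 0.04228144459654182
```

```bash
python3 steer.py '[[0, 0, 0.05, 0, 8, 0, 0], [0, 0, 0.1, 0, 16, 0, 0], [0, 0, 0.1, 0.04, 24, 0, 0]]' >/dev/null; python3 log.py;  python3 steer.py '[[0, 0, 0, 0, 0, -8, -8], [0, 0, 0, 0, 0, -16, -16]]' >/dev/null; python3 log.py; python3 steer.py '[[0, -0.04, 0, 0.05, -8, 0, -8], [0, -0.08, 0, 0.1, -16, 0, -16], [0, -0.1, 0, 0.1, -24, 0, -24]]'>/dev/null; python3 log.py
python3 fit.py; tail -4 log.jsonl | cut -c1-110
```

```text
t 2.8 rack [-91.8 -74.  369.9] F [ 0.5 -1.1 -0.8] j [ 30.4  -4.4 -13.5 -12.5 -48.4  73.5] tilt 55.7
t 3.0 rack [-92.9 -74.9 367.2] F [1.4 0.5 0.9] j [ 27.5   1.8  -3.1 -15.3 -65.6  88.9] tilt 65.7
t 3.3 rack [-148.7  -35.2  244.7] F [ 0.9 -0.9  0.1] j [ 48.4  -3.8 -37.4  17.5 -39.8  66.8] tilt 69.0
[ 0.128 -0.152  0.098  0.109  0.584  0.03  -0.01   0.152  0.516  0.035
 -0.004  0.017] 0.0904594234077169
[[57.8, -1.5, -56.5, 90.6, -23, -39.7], [0.3778, 0.3775, 0.2413], 0]
[[30.414097811011676, -4.359531609188215, -13.476711744575162, -12.453765850728344, -48.38113789206059, 73.526
[[27.522579412882003, 1.8479785194165608, -3.1462023963319234, -15.28754518171985, -65.6390513315355, 88.89713
[[48.41949686835186, -3.80648191240892, -37.413694141744216, 17.496358291425796, -39.79719269786258, 66.785498
```

```bash
python3 - <<'E'
from fit import *
A=np.vstack([J(q) for q,_,_ in D]);b=np.concatenate([x for _,x,_ in D]);p=np.load("p.npy")
e=(A@p-b).reshape(-1,3)
for (q,x,R),ee in zip(D,e):
    M=fk(q,[0]*7,sg)[1].as_matrix(); print(np.round(q,0),np.round(x,3),np.round(ee,3), R and np.round(M[:,0]-np.array(R)[:,2],3))
E
```

```text
[ 35. -19. -61. 118.  -9. -32.] [0.359 0.293 0.329] [ 0.001 -0.09  -0.054] [0. 0. 0.]
[ 58. -21. -56.  67. -28.   4.] [0.387 0.25  0.368] [0.003 0.007 0.001] [0. 0. 0.]
[ 61. -17. -38.  30. -47.  37.] [0.405 0.218 0.371] [-0.006  0.011  0.001] [ 0. -0.  0.]
[ 51.  -3. -17.  18. -52.  35.] [0.503 0.263 0.412] [-0.01   0.015 -0.034] [-0. -0. -0.]
[ 58.  -2. -56.  91. -23. -40.] [0.378 0.378 0.241] [ 0.033 -0.019  0.013] 0
[ 30.  -4. -13. -12. -48.  74.] [0.514 0.178 0.37 ] [0.011 0.026 0.042] [0. 0. 0.]
[ 28.   2.  -3. -15. -66.  89.] [0.514 0.177 0.367] [-0.039  0.009 -0.015] [0. 0. 0.]
[ 48.  -4. -37.  17. -40.  67.] [0.445 0.184 0.245] [0.02  0.066 0.066] [ 0.  0. -0.]
[ 87.  22.   0.   0. -68. -15.] [0.189 0.595 0.222] [-0.014 -0.024 -0.019] 0
```

```bash
sed -i 's/("y",q\[4\],\[0,2\])/("y",q[4],[0,1,2]),("x",q[5],[1,2])/' fit.py; python3 fit.py
```

```text
[-0.    -0.     0.161  0.001  0.565  0.421 -0.     0.001  0.308 -0.16
 -0.    -0.     0.    -0.001 -0.   ] 0.000315439972834064
```

```bash
cat > ik.py <<'E'
from fit import *
p_=np.load("p.npy");p_[np.abs(p_)<.0015]=0
LO=np.array([-179.8,-69.3,-61.2,-181.2,-171.1,-9.2*0-170]);LO=np.array([-179.8,-69.2,-61.2,-181.2,-171.1,-177.4]);HI=np.array([179.8,118.1,80.6,117.6,-9.2,177.4])
TT=np.array([[0,0,1],[-1,0,0],[0,-1,0.]])
def FK(q): return J(q)@p_, fk(q,[0]*7,sg)[1].as_matrix()@TT
def tgt(xyz,a,yaw=0,roll=0):
    X=B+RR@(np.array(xyz)/1000);a=np.radians(a);y=np.radians(yaw)
    z=np.array([np.cos(a)*np.cos(y),np.cos(a)*np.sin(y),-np.sin(a)]);yy=np.cross([0,0,-1],z);yy=-yy/np.linalg.norm(yy)
    yy=np.array([np.sin(y),-np.cos(y),0])
    D=RR@np.stack([np.cross(yy,z),yy,z],1)@E_("z",roll,degrees=True).as_matrix()
    return X,D
def solve(X,D,q0):
    def f(q):
        x,R=FK(q);return np.append((x-X)*3,Ro.from_matrix(R.T@D).as_rotvec())
    g=least_squares(f,np.clip(q0,LO+.1,HI-.1),bounds=(LO,HI),max_nfev=60);return g.x,np.abs(g.fun).max()
E
cat > t.py <<'E'
from ik import *
rng=np.random.default_rng(0)
for a in(25,35,42):
  for yaw in(-25,0,25):
    for roll in(0,90,180,-90):
      S=[]
      for i in range(14):
        q,e=solve(*tgt((3,-39,36),a,yaw,roll),rng.uniform(LO,HI))
        if e<2e-3 and not any(np.abs(q-o).max()<3 for o in S): S.append(q)
      for q in S: print(a,yaw,roll,np.round(q,0))
E
time timeout 500 python3 t.py
```

```text
25 0 0 [  -2.   40.  -42. -145.  -58.  -95.]
25 0 90 [  -2.   40.  -42. -145.  -58.  175.]
25 0 180 [  -2.   40.  -42. -145.  -58.   85.]
25 0 -90 [  -2.   40.  -42. -145.  -58.   -5.]
25 25 0 [  -2.   38.  -23. -106.  -52. -121.]
25 25 90 [  -2.   38.  -23. -106.  -52.  149.]
25 25 180 [  -2.   38.  -23. -106.  -52.   59.]
25 25 -90 [  -2.   38.  -23. -106.  -52.  -31.]
35 0 0 [   2.   32.  -35. -139.  -36. -108.]
35 0 90 [   2.   32.  -35. -139.  -36.  162.]
35 0 180 [   2.   32.  -35. -139.  -36.   72.]
35 0 -90 [   2.   32.  -35. -139.  -36.  -18.]
35 25 0 [   5.   32.  -20.  -95.  -39. -139.]
35 25 90 [  5.  32. -20. -95. -39. 131.]
35 25 180 [  5.  32. -20. -95. -39.  41.]
35 25 -90 [  5.  32. -20. -95. -39. -49.]
42 0 0 [   8.   27.  -27. -122.  -19. -132.]
42 0 90 [   8.   27.  -27. -122.  -19.  138.]
42 0 180 [   8.   27.  -27. -122.  -19.   48.]
42 0 -90 [   8.   27.  -27. -122.  -19.  -42.]
42 25 0 [  12.   29.  -17.  -82.  -31. -157.]
42 25 90 [ 12.  29. -17. -82. -31. 113.]
42 25 180 [ 12.  29. -17. -82. -31.  23.]
42 25 -90 [ 12.  29. -17. -82. -31. -67.]
real	0m23.099s
user	0m23.611s
sys	0m0.056s
```

```bash
cat > path.py <<'E'
from ik import *
from station import r
import sys
def plan(goal,n,start=None):
    s=r.sense();q0=np.array(s["joints"]);x0,R0=FK(q0)
    print("q0",np.round(q0,1),"goal",np.round(goal,1))
    px,pR=x0,R0
    for i in range(1,n+1):
        x,R=FK(q0+(goal-q0)*i/n)
        rack=RR.T@(x-B)*1000
        print(i,np.round(R0.T@(x-x0),3).tolist(),np.round(np.degrees(Ro.from_matrix(R0.T@R).as_rotvec()),1).tolist(),"| rack",np.round(rack),"step",round(np.linalg.norm(x-px),3),round(np.degrees(Ro.from_matrix(pR.T@R).magnitude()),1)); px,pR=x,R
E
python3 - <<'E'
from path import *
for yaw in(0,10):
    q,e=solve(*tgt((-63,-39,82),35,yaw,180),[2,32,-35,-139,-36,72]);print(yaw,e,np.round(q,1))
    g,e=solve(*tgt((3,-39,36),35,yaw,180),q);print("fin",e,np.round(g,1))
q,e=solve(*tgt((-110,-39,160),35,0,180),[2,32,-35,-139,-36,72]);print(e)
plan(q,24)
E
```

```text
0 2.7986946093960796e-11 [  -0.7   21.4  -39.7 -129.4  -32.5   62.9]
fin 2.1382895454280515e-13 [   1.6   31.7  -35.5 -138.9  -36.    71.9]
10 2.636703573426872e-11 [   1.3   21.2  -32.9 -109.8  -32.8   47.7]
fin 1.9316461763452253e-09 [   2.9   30.9  -27.7 -117.9  -33.8   55.8]
1.528942835807644e-09
q0 [ 48.4  -3.8 -37.4  17.5 -39.8  66.8] goal [ 10.6   4.4 -34.6 -98.9 -15.8  20.5]
1 [-0.013, -0.002, 0.011] [2.6, -0.7, 7.1] | rack [-158.  -36.  230.] step 0.017 7.6
2 [-0.025, -0.004, 0.02] [5.2, -1.4, 14.3] | rack [-166.  -36.  216.] step 0.016 7.7
3 [-0.036, -0.008, 0.029] [7.6, -1.9, 21.6] | rack [-173.  -35.  204.] step 0.014 7.7
4 [-0.045, -0.012, 0.037] [10.0, -2.5, 28.9] | rack [-180.  -33.  193.] step 0.013 7.7
5 [-0.053, -0.017, 0.044] [12.4, -3.0, 36.3] | rack [-185.  -30.  183.] step 0.012 7.8
6 [-0.06, -0.022, 0.051] [14.6, -3.4, 43.7] | rack [-189.  -26.  174.] step 0.01 7.8
7 [-0.065, -0.028, 0.056] [16.9, -3.9, 51.2] | rack [-193.  -22.  166.] step 0.009 7.8
8 [-0.068, -0.033, 0.061] [19.0, -4.2, 58.7] | rack [-195.  -18.  160.] step 0.008 7.8
9 [-0.07, -0.038, 0.066] 
[... 686 characters left out ...]
3, -0.051, 0.087] [38.3, -5.3, 127.4] | rack [-165.    2.  142.] step 0.007 8.0
18 [-0.037, -0.048, 0.088] [40.6, -5.2, 135.1] | rack [-157.   -1.  144.] step 0.008 8.0
19 [-0.029, -0.043, 0.089] [43.0, -5.0, 142.8] | rack [-150.   -4.  146.] step 0.009 8.0
20 [-0.022, -0.038, 0.09] [45.5, -4.9, 150.4] | rack [-142.   -9.  148.] step 0.009 8.0
21 [-0.014, -0.031, 0.091] [48.1, -4.6, 158.0] | rack [-134.  -14.  151.] step 0.01 8.0
22 [-0.007, -0.023, 0.092] [50.8, -4.4, 165.5] | rack [-126.  -21.  153.] step 0.011 8.0
23 [0.001, -0.014, 0.092] [-53.0, 4.0, -170.7] | rack [-118.  -30.  157.] step 0.012 8.0
24 [0.008, -0.003, 0.092] [-51.2, 3.4, -162.9] | rack [-110.  -39.  160.] step 0.013 8.0
```

```bash
python3 steer.py '[[0, -0.013, -0.002, 0.011, 2.6, -0.7, 7.1], [0, -0.025, -0.004, 0.02, 5.2, -1.4, 14.3], [0, -0.036, -0.008, 0.029, 7.6, -1.9, 21.6], [0, -0.045, -0.012, 0.037, 10, -2.5, 28.9], [0, -0.053, -0.017, 0.044, 12.4, -3, 36.3], [0, -0.06, -0.022, 0.051, 14.6, -3.4, 43.7], [0, -0.065, -0.028, 0.056, 16.9, -3.9, 51.2], [0, -0.068, -0.033, 0.061, 19, -4.2, 58.7]]' >/dev/null; python3 - <<'E'
from path import *
q,e=solve(*tgt((-80,-39,120),35,0,180),[2,32,-35,-139,-36,72]);print(e)
plan(q,16)
E
```

```text
4.2643069678716005e-13
q0 [ 35.7  -1.3 -36.2 -21.6 -32.2  51.1] goal [   3.    13.4  -36.7 -117.7  -24.7   46.2]
1 [-0.009, 0.006, 0.01] [1.9, -1.1, 7.4] | rack [-200.  -11.  150.] step 0.015 7.7
2 [-0.018, 0.01, 0.02] [3.8, -2.1, 14.9] | rack [-204.   -4.  139.] step 0.014 7.8
3 [-0.026, 0.011, 0.029] [5.9, -2.9, 22.4] | rack [-207.    3.  130.] step 0.012 7.8
4 [-0.031, 0.011, 0.038] [8.0, -3.6, 29.9] | rack [-206.    9.  122.] step 0.01 7.8
5 [-0.035, 0.008, 0.045] [10.2, -4.1, 37.5] | rack [-204.   16.  116.] step 0.009 7.9
6 [-0.037, 0.004, 0.052] [12.5, -4.5, 45.0] | rack [-200.   21.  112.] step 0.008 7.9
7 [-0.036, -0.002, 0.058] [14.9, -4.8, 52.6] | rack [-193.   26.  109.] step 0.008 7.9
8 [-0.033, -0.008, 0.064] [17.3, -4.9, 60.1] | rack [-185.   28.  107.] step 0.009 8.0
9 [-0.027, -0.015, 0.068] [19.9, -4.9, 67.7] | rack [-175.   29.  107.] step 0.01 8.0
10 [-0.019, -0.022, 0.072] [22.6, -4.8, 75.2] | rack [-163.   28.  107.] step 0.012 8.0
11 [-0.007, -0.029, 0.075] [25.4, -4.6, 82.8] | rack [-150.   24.  108.] step 0.014 8.0
12 [0.007, -0.035, 0.077] [28.3, -4.3, 90.3] | rack [-136.   17.  110.] step 0.015 8.1
13 [0.023, -0.04, 0.079] [31.4, -3.8, 97.8] | rack [-122.    8.  112.] step 0.017 8.1
14 [0.042, -0.043, 0.079] [34.6, -3.3, 105.2] | rack [-108.   -5.  115.] step 0.019 8.1
15 [0.064, -0.044, 0.078] [37.9, -2.7, 112.6] | rack [-94. -20. 117.] step 0.021 8.1
16 [0.087, -0.043, 0.077] [41.4, -2.0, 119.9] | rack [-80. -39. 120.] step 0.023 8.1
```

```bash
python3 steer.py '[[0, -0.009, 0.006, 0.01, 1.9, -1.1, 7.4], [0, -0.018, 0.01, 0.02, 3.8, -2.1, 14.9], [0, -0.026, 0.011, 0.029, 5.9, -2.9, 22.4], [0, -0.031, 0.011, 0.038, 8, -3.6, 29.9], [0, -0.035, 0.008, 0.045, 10.2, -4.1, 37.5], [0, -0.037, 0.004, 0.052, 12.5, -4.5, 45], [0, -0.036, -0.002, 0.058, 14.9, -4.8, 52.6], [0, -0.033, -0.008, 0.064, 17.3, -4.9, 60.1]]' >/dev/null; python3 - <<'E'
from path import *
q,e=solve(*tgt((-80,-39,110),35,0,180),[2,32,-35,-139,-36,72]);print(e)
plan(q,8)
E
```

```text
4.523028624489047e-10
q0 [ 19.3   6.2 -36.4 -69.6 -28.5  48.6] goal [   1.3   15.2  -38.1 -121.1  -27.1   51.4]
1 [-0.002, -0.004, 0.008] [2.6, -0.5, 7.5] | rack [-176.   30.  105.] step 0.009 8.0
2 [-0.003, -0.012, 0.015] [5.3, -0.9, 15.0] | rack [-165.   31.  103.] step 0.011 8.0
3 [-0.002, -0.023, 0.022] [8.2, -1.2, 22.5] | rack [-153.   28.  103.] step 0.013 8.0
4 [0.0, -0.036, 0.028] [11.4, -1.5, 29.9] | rack [-139.   22.  104.] step 0.015 8.1
5 [0.005, -0.052, 0.033] [14.7, -1.7, 37.3] | rack [-124.   12.  105.] step 0.018 8.1
6 [0.013, -0.071, 0.036] [18.2, -1.9, 44.6] | rack [-109.   -1.  107.] step 0.02 8.1
7 [0.024, -0.09, 0.038] [21.8, -2.1, 51.9] | rack [-94. -18. 108.] step 0.023 8.2
8 [0.039, -0.111, 0.038] [25.7, -2.2, 59.1] | rack [-80. -39. 110.] step 0.025 8.2
```

```bash
python3 steer.py '[[0, -0.002, -0.004, 0.008, 2.6, -0.5, 7.5], [0, -0.003, -0.012, 0.015, 5.3, -0.9, 15], [0, -0.002, -0.023, 0.022, 8.2, -1.2, 22.5], [0, 0, -0.036, 0.028, 11.4, -1.5, 29.9], [0, 0.005, -0.052, 0.033, 14.7, -1.7, 37.3], [0, 0.013, -0.071, 0.036, 18.2, -1.9, 44.6], [0, 0.024, -0.09, 0.038, 21.8, -2.1, 51.9], [0, 0.039, -0.111, 0.038, 25.7, -2.2, 59.1]]' >/dev/null; python3 steer.py '[[0, 0, 0, 0, 0, 0, 0], [0, 0, 0, 0, 0, 0, 0]]'>/dev/null; cat >> path.py <<'E'
def step(xyz,a=35,yaw=0):
    s=r.sense();X,D=tgt(xyz,a,yaw,180);R=s["ee_rot"]
    print("to",xyz,"shift",np.round(R.T@(X-s["tcp_pos"]),4),"rv",np.round(np.degrees(Ro.from_matrix(R.T@D).as_rotvec()),2))
def snap(name,cam="scene",box=(150,250,220,350)):
    c=r.capture(cam);a,b,d,e=box;cv2.imwrite(f"pics/{name}.png",cv2.resize(c["pixels"][a:b,d:e,::-1],None,fx=4,fy=4,interpolation=3))
E
python3 - <<'E'
from path import *
where(r.sense());step((-63,-39,82));step((3,-39,36));snap("s1","scene",(130,270,200,380));snap("t1","top",(180,320,125,310))
E
```

```text
t 5.9 rack [-81.4 -39.6 110.1] F [-1.4 -0.9  0.5] j [   1.3   15.1  -38.  -120.4  -27.1   51.1] tilt 35.0
to (-63, -39, 82) shift [0.0125 0.0006 0.0312] rv [0.16 0.02 0.43]
to (3, -39, 36) shift [0.0123 0.0004 0.1116] rv [0.16 0.02 0.43]
```

View pics/s1.png

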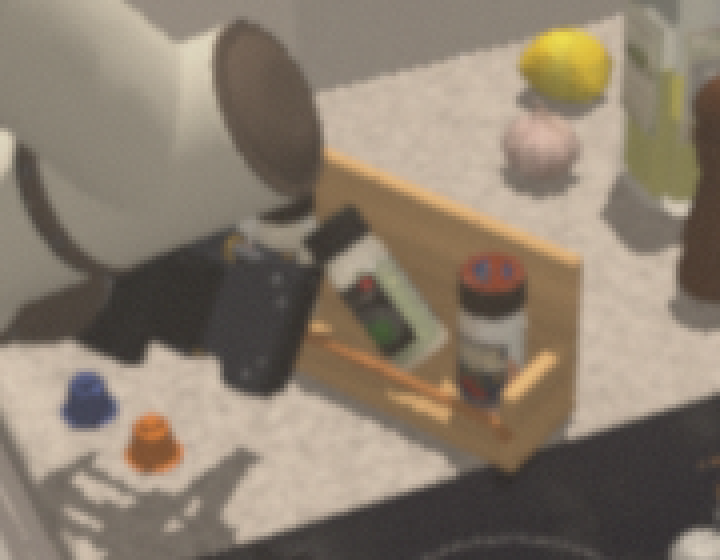

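The scene view shows the gripper at (260,290) in front of the rack. The tipped jar, cap at (340,235), is untouched. Now I'll insert the finger along its own axis.

```bash
python3 steer.py '[[0, 0.006, 0, 0.015, 0, 0, 0.4], [0, 0.0125, 0, 0.03, 0, 0, 0.4], [0, 0.0125, 0, 0.045, 0, 0, 0.4], [0, 0.0125, 0, 0.06, 0, 0, 0.4], [0, 0.0125, 0, 0.07, 0, 0, 0.4]]' | grep force; python3 steer.py '[[0, 0, 0, 0.01, 0, 0, 0], [0, 0, 0, 0.02, 0, 0, 0], [0, 0, 0, 0.02, 0, 0, 0]]'|grep force; python3 - <<'E'
from path import *
where(r.sense());step((3,-39,36));snap("t2","top",(180,320,125,310));snap("s2","scene",(130,270,200,380))
E
```

```text
wrist_force: [0.6, -0.4, -0.6]
gripper_force: 0.0
wrist_force: [-0.3, -0.4, 0.1]
gripper_force: 0.0
t 6.8 rack [-13.4 -39.9  48.9] F [-0.4 -0.2  0.1] j [   0.9   29.2  -36.4 -136.4  -35.2   69.6] tilt 34.9
to (3, -39, 36) shift [0.0012 0.0008 0.0208] rv [ 0.1   0.12 -0.06]
```

View pics/t2.png

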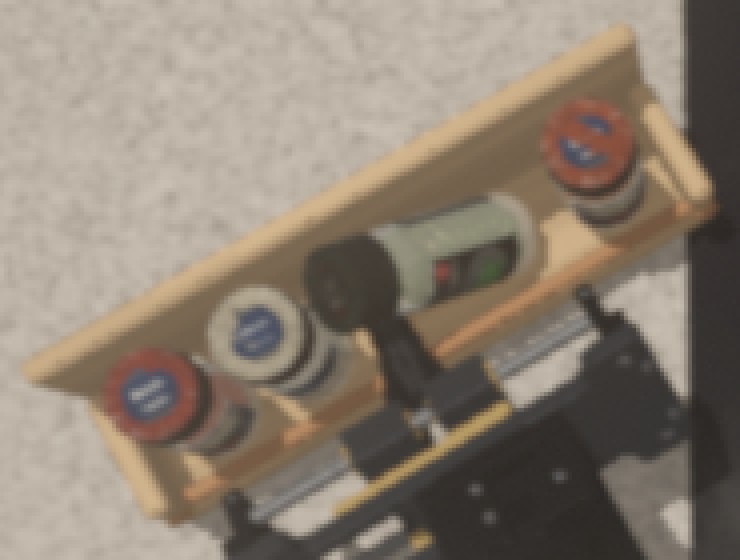

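The top view shows the finger entering at (410,365), just on the foot side of the white-capped jar and under the tipped jar's cap, touching nothing. I'll go the rest of the way in and start pushing.

```bash
python3 steer.py '[[0, 0.001, 0, 0.008, 0, 0, 0], [0, 0.001, 0, 0.016, 0, 0, 0], [0, 0.001, 0, 0.02, 0, 0, 0]]' | grep wrist; python3 steer.py '[[0, -0.0015, -0.003, -0.001, 0, 0, 0], [0, -0.003, -0.006, -0.002, 0, 0, 0], [0, -0.005, -0.009, -0.0035, 0, 0, 0], [0, -0.007, -0.012, -0.005, 0, 0, 0], [0, -0.0085, -0.015, -0.006, 0, 0, 0], [0, -0.0085, -0.015, -0.006, 0, 0, 0]]'|grep wrist; cat >> path.py <<'E'
def tip():
    "tipped jar's tilt from depth: fit line (y,z) of upper surface in top view between B and C"
    P=cloud(r.capture("top"));Q=(P-B)@RR*1000;Q=Q.reshape(-1,3)
    m=(np.abs(Q[:,0])<8)&(Q[:,1]>-135)&(Q[:,1]<-25)&(Q[:,2]>25)
    for y in range(-135,-25,10):
        k=m&(abs(Q[:,1]-y-5)<5); print(y+5,round(float(np.max(Q[k,2])),0) if k.any() else None,end="; ")
    print()
E
python3 - <<'E'
from path import *
where(r.sense());tip()
E
```

```text
wrist_force: [-1.2, -1.0, 0.5]
wrist_force: [-0.5, -0.4, -0.3]
t 7.8 rack [  2.4 -55.7  48.7] F [-0.7 -0.1 -0.3] j [   0.9   29.7  -33.1 -133.6  -33.3   66.1] tilt 34.7
-130 38.0; -120 676.0; -110 688.0; -100 90.0; -90 101.0; -80 121.0; -70 123.0; -60 119.0; -50 674.0; -40 670.0; -30 652.0;
```

```bash
python3 steer.py '[[0, -0.001, -0.003, 0, 0, 0, 0], [0, -0.002, -0.006, -0.001, 0, 0, 0], [0, -0.0025, -0.009, -0.0015, 0, 0, 0], [0, -0.0025, -0.009, -0.0015, 0, 0, 0]]'|grep wrist; python3 - <<'E'
from path import *
where(r.sense());tip();snap("t3","top",(180,320,125,310));snap("s3","scene",(130,270,200,380))
E
```

```text
wrist_force: [0.3, 0.6, -0.1]
t 8.25 rack [  2.4 -64.7  50.9] F [ 0.6  0.4 -0.1] j [   0.4   29.3  -32.  -131.1  -32.4   63.7] tilt 34.8
-130 44.0; -120 676.0; -110 689.0; -100 126.0; -90 126.0; -80 122.0; -70 119.0; -60 116.0; -50 674.0; -40 670.0; -30 652.0;
```

View pics/t3.png

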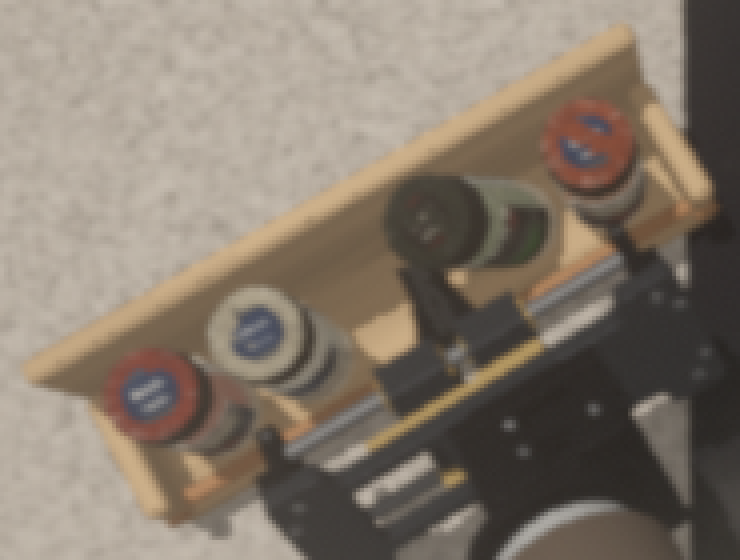

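The jar is clearly rising: its cap is now at (435,220), tilted about 15–20°, and the other jars haven't moved. I'll push a little more.

```bash
python3 steer.py '[[0, 0, -0.002, 0, 0, 0, 0], [0, 0, -0.004, 0, 0, 0, 0], [0, 0, -0.006, 0, 0, 0, 0], [0, 0, -0.006, 0, 0, 0, 0], [0, 0, -0.006, 0, 0, 0, 0]]'|grep wrist; python3 - <<'E'
from path import *
where(r.sense());tip()
E
```

```text
wrist_force: [-0.0, 0.1, -0.2]
t 8.9 rack [  2.  -70.2  50.4] F [-0.   0.1 -0.2] j [ 1.000e-01  2.930e+01 -3.140e+01 -1.299e+02 -3.210e+01  6.270e+01] tilt 34.9
-130 119.0; -120 676.0; -110 689.0; -100 120.0; -90 41.0; -80 71.0; -70 69.0; -60 70.0; -50 674.0; -40 670.0; -30 652.0;
```

The cap top is level at about 120 mm, so the jar has dropped upright. I'll back off and retract.

```bash
python3 steer.py '[[0, 0, 0.006, 0, 0, 0, 0], [0, 0, 0.012, 0, 0, 0, 0], [0, 0, 0.012, -0.02, 0, 0, 0], [0, 0, 0.012, -0.045, 0, 0, 0], [0, 0, 0.012, -0.075, 0, 0, 0], [0, 0, 0.012, -0.105, 0, 0, 0], [0, 0, 0.012, -0.135, 0, 0, 0], [0, 0, 0.012, -0.135, 0, 0, 0]]'|grep wrist; python3 - <<'E'
from path import *
where(r.sense());tip();snap("t4","top",(180,320,125,310))
for z in[(-135,-85),(-20,20),(30,70),(-180,-140)]:
    P=cloud(r.capture("top"));Q=((P-B)@RR*1000).reshape(-1,3);k=(Q[:,2]>100)&(Q[:,2]<130)&(Q[:,0]<22)&(Q[:,0]>-25)&(Q[:,1]>z[0])&(Q[:,1]<z[1]);q=Q[k]
    k=q[:,2]>112;q=q[k];A=np.c_[q[:,:2],np.ones(len(q))];print(z,np.round(q.mean(0),1),"slope",np.round(np.linalg.lstsq(A,q[:,2],rcond=None)[0][:2],3))
E
```

```text
wrist_force: [0.0, 0.8, 0.0]
t 9.75 rack [-110.3  -57.1  130.3] F [0.4 0.7 0. ] j [   0.7   10.   -37.6 -110.1  -25.3   39.7] tilt 34.6
-130 119.0; -120 676.0; -110 689.0; -100 120.0; -90 99.0; -80 None; -70 None; -60 None; -50 674.0; -40 670.0; -30 652.0; 
(-135, -85) [   5.5 -114.9  117.3] slope [ 0.01  -0.009]
(-20, 20) [  1.4   2.  117.1] slope [0.01  0.003]
(30, 70) [  1.4  51.4 116.9] slope [0.017 0.012]
(-180, -140) [   1.2 -157.   117.4] slope [0.01  0.009]
```

View pics/t4.png

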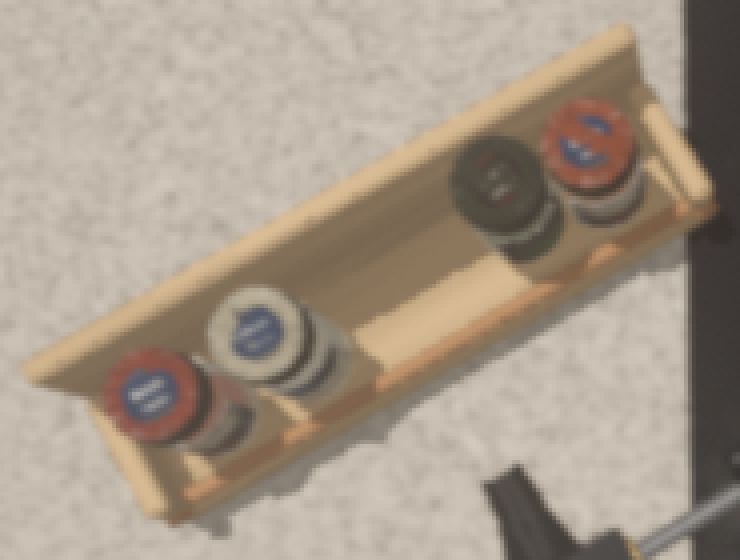

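The jar with the dark cap at (500,185) stands upright in the row, with its cap top level at 117 mm. The others are where they were and the gripper is clear at (520,510).

```bash
python3 -c "
from station import r
print(r.finish_job())"
```

```text
the job is handed in; nothing more can be done
None
```

The toppled jar stands upright in the row again, with its cap top level in the last view. The other three jars are where they were, the tin and salt mill were not touched, the arm is clear of the rack, and the job was handed in at about 10 s.

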